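# Stow the chocolate block and bolt the drawer

## Task

Lay the long single-row chocolate block flat in the open drawer of the low steel drawer unit, gently and without dropping it, then push the drawer fully shut and bolt it: lift the barrel bolt's handle out of its notch, slide the bolt across through the keeper on the drawer front, and let the handle drop fully down into the other notch. Do not disturb the square tablet or the wooden egg lying near the block.

Things in the scene. Friction and masses are not known exactly. Their poses are not given: they have to be found in the camera images.
- block: the long chocolate block to stow: dark brown, 130 long (its x axis) x 50 wide (y) x 30 mm high, one row of five segments, about 0.24 kg, lying flat on the table; origin at the centre of its underside, z up. The square 90 x 90 x 16 mm tablet is another thing and stays
- cabinet: low steel drawer unit, fixed, 400 wide x 250 deep x 125 mm high. Origin on the table, under the middle of its front face; x points into the unit, away from the robot (front face at x = 0), y to the left as the robot sees it, z up. The drawer fills the left part (y -13 to 179 mm); the bolt is on the right part of the front face
- drawer (a joint): how far the drawer is pulled out towards the robot (-x of the cabinet), m: 0 fully shut, 0.16 fully open; it stays where it is left, pushing it takes some 2 to 5 N
- drawer_in (a point): point on the drawer's inner floor, 42 mm above the table, midway between the side walls (178 mm apart along y, 27 mm high), 68 mm behind the drawer front's inner side; moves with the drawer, axes as the cabinet's. Open to the sky for 65 to 80 mm either way along x as it starts. The 12 mm thick drawer front rises to 113 mm above the table. The block fits with its length along y
- drawer_lip (a point): middle of the front face of the pull lip at the top of the drawer front, 100 mm above the table; the lip is 90 wide x 14 high x 20 mm deep, standing out from the drawer front; a place to push the drawer shut (along the cabinet's +x). Moves with the drawer
- notch (a point): middle of the left notch, level with the bolt's rod, where the handle must end. A plate 6 mm thick, parallel to the cabinet's front and 50 mm before it, has two notches 18 mm wide, open upwards, 60 mm apart along y; the handle starts in the right one. The plate's upper edge is 100 mm above the table. The bolt's rod lies along y, 20 mm before the cabinet's front, 90 mm above the table
- bolt (a joint): position of the bolt along the cabinet's y, m: 0 drawn back, handle centred in the right notch; 0.06 bolted, handle centred in the left notch, rod tip through the keeper; end stops at -0.003 and 0.063. Slides with 1 to 2 N and stays where it is left. If it is shot while the drawer is open, the rod blocks the drawer
- bolt_handle (a joint): angle of the bolt handle about the bolt's rod, rad: 0 lying level in a notch, pointing to the robot (cabinet's -x); grows as the handle is lifted, stop at 1.25. Above 0.75 it is clear of the notched plate and the bolt can slide. It falls by its own weight when let go
- bolt_grip (a point): middle of the handle's black cylindrical grip, 18 mm in diameter and 42 mm long along the handle, 73 mm from the rod's axis (so 93 mm before the cabinet's front and 90 mm above the table while the handle lies level); moves with the handle. Between grip and rod the handle is a 10 mm bar
- tablet: square chocolate tablet, 90 x 90 x 16 mm, three by three segments; origin under its centre; stays where it is
- egg_a: wooden egg former near the block, standing, 101 mm high, 70 mm at its widest; origin under its foot; stays where it is
Things that resemble listed ones, but are neither listed nor needed, are in the scene too. Leave any pink or red look-alike of the block alone.

How it is judged:
On the way, in this order (a step that is already met when the one before it is completed fails the run):
1. the block lies flat in the drawer, at rest and let go, while the bolt is still drawn back (z of block in the frame of drawer_in between -0.004 and 0.006 m and y of block in the frame of drawer_in between -0.07 and 0.07 m and x of block in the frame of drawer_in between -0.06 and 0.12 m and angle between block's own z axis and vertical below 0.1 rad and linear speed of block below 0.03 m/s and contact force between the fingers and block below 0.1 N and value of joint bolt below 0.015 m), for 0.2 s.
2. the drawer is fully shut, with the bolt still drawn back (value of joint drawer below 0.006 m and value of joint bolt below 0.015 m), for 0.1 s.
3. the handle is lifted out of its notch and the bolt is part way across (value of joint bolt_handle above 0.45 rad and value of joint bolt above 0.02 m).
At the end, for the whole second after the job is handed in: The drawer is shut to within 8 mm, the block lies flat on the drawer's floor inside it (tilt under 0.1 rad) and at rest, the bolt has slid to the left notch (joint above 53 mm) and its handle lies down in that notch (angle under 0.1 rad) (value of joint drawer below 0.008 m and value of joint bolt above 0.053 m and value of joint bolt_handle below 0.1 rad and z of block in the frame of drawer_in between -0.004 and 0.006 m and y of block in the frame of drawer_in between -0.07 and 0.07 m and x of block in the frame of drawer_in between -0.06 and 0.12 m and angle between block's own z axis and vertical below 0.1 rad and linear speed of block below 0.03 m/s); the robot touches nothing.
It fails at once if the block is dropped: it falls free of the fingers faster than 0.6 m/s (from about 2 cm or more) (contact force between the fingers and block below 0.1 N and linear speed of block above 0.6 m/s and z of block in the frame of drawer_in above 0.001 m).
It fails at once if the tablet or the egg near the block is moved by more than 30 mm (distance of any of tablet, egg_a from where it was at the start of the episode above 0.03 m).
It also fails if it takes over 69 s, if anything falls off the work surface, if the arm or the gripper's body presses on something with over 40 N, if the wrist force passes 120 N, or if a joint passes its speed limit or range.

## Robot

A 7-joint arm with a two-finger parallel gripper is mounted at the origin on the work surface. World frame = base frame: x ahead of the robot, y to its left, z up, the work surface at z = 0. Lengths are in m, angles in rad, forces in N, time in s.
With the tool pointing down it reaches from about 0.425 to 0.875 m from the base axis. Payload 4.7 kg.
Tool frame: the origin (TCP) lies between the finger pads; the fingertips stand 14 mm ahead of it and the grasp point (between the pads) lies 5 mm behind it; z points along the fingers, y is the line along which they close (so a half turn about z gives the same grasp; the last joint's range is limited). The gripper opens to 87 mm and grips with 3 to 60 N. Pads are 19 mm wide; open, the fingers measure 117 mm over their backs; the gripper's body (75 mm by 190 mm) begins 51 mm behind the grasp point.
Start: joints at [-1.259, 0.321, -0.07, 1.45, 0.023, 1.371, -0.057], TCP at [0.191, 0.621, 0.237] pointing down, gripper open.
Joint ranges: [-2.86, 2.86], [-0.3, 2.09], [-1.38, 1.24], [0.06, 2.45], [-1.56, 4.7], [0.09, 2.05], [-2.69, 2.69]. Speed limits (rad/s): [2.57, 2.57, 3.14, 3.14, 3.14, 3.14, 3.14].

## Interface

Orientations are given as a rotation vector (axis times angle).
In Python, from bench import get_state, get_image, camera_params, close_job gives the robot as it stands. The module is installed in compiled form; this text tells all that it offers.
- The arm moves only by the tool arm_command, never from a script. Its argument "motion" is a list of rows, each a list of 5 numbers: the finger opening in mm, from 0 to 87, then the shift along the tool's x, y, z in mm, then the turn about the tool's z in degrees. In form: [[gripper, x, y, z, spin], ...]. A call has 1 to 5 rows; each row is the pose to reach, as a shift and turn from the pose commanded when the call began, along the tool's axes at that moment; what a row does not reach only later rows make up. A row lasts 1/12 s, in which the tool goes at most 41.7 mm and 7.16 degrees, less where a joint would pass 70% of its speed; a pose out of reach is approached as far as the arm can. A call with a gripper value outside its range is refused whole. The fingers move at their own pace and stop on an object; "newtons" is the grip in N (left out, the last holds). Time passes only in rows, so rows that repeat a pose let the fingers close. It gives the time, the measured TCP pose, the force, the opening and the grip force at its end, in the units of the state.
- get_state(): the state, without advancing time (a new reading comes with each control period).
- get_image(name): name is "side" or "top"; returns (picture, depth): 420x560x3 uint8, red, green, blue; 420x560 float32, m along the optical axis (not along the pixel's ray), 0 where there is no reading.
- camera_params(name): a dict with "intrinsics" (3x3 intrinsics, pixels), "extrinsics" (4x4, takes a point from camera to world coordinates). Camera axes: x right, y down, z forward; pixel columns grow to the right and rows downward; lengths in m; the calibration is good to about 2 mm. A picture is of the moment at which its call begins. camera_params takes no time and is no camera call.
- close_job(): hands the job in; it is judged then, once.
The state is a dict: "time": time; "joint_positions": joint angles; "qd": joint speeds; "joint_torque": joint torques, N m; "position": TCP position; "tool_rot": TCP orientation; "ft_force": force on the tool from outside, world axes, zero at the start; "torque": the same for the moment, N m; "grip_width": opening from 0.0 (shut) to 1.0 (fully open); "grip_force": force on a finger pad.
Only numpy, scipy, OpenCV 4.12 (cv2) and the standard library are available. Lean on these libraries where they do the work, as an engineer would, in place of code of your own. Each camera call takes 0.05 s, during which the arm holds its last target. There are 200 camera calls.

## Working session

There is one attempt and no reset: what is moved stays moved. The work goes in short steps, Python scripts to look and compute and a tool call to move; the robot and the scene stay as the last step left them, time stands still between calls to the robot, and variables do not carry over. Pictures are saved under pics/ and viewed, at most 10 in all, crops included, and the job is handed in when it is done.

Besides the shell and the picture viewer there is one more tool, called after ">>>" by a JSON object that holds its "fn" and its "kwargs". arm_command: Moves the arm, as the interface text tells. Its arguments: {"type":"object","properties":{"motion":{"type":"array"},"newtons":{"type":"number"}},"required":["motion"]}

```bash
mkdir -p pics
cat > h.py <<'E'
import numpy as np, cv2
from scipy.spatial.transform import Rotation as R
from bench import get_state, get_image, camera_params, close_job
def snap(n,f):
    p,d=get_image(n); cv2.imwrite(f'pics/{f}.png',p[:,:,::-1]); np.save(f'pics/{f}.npy',d); return p,d
def W(n,d,u,v):
    c=camera_params(n);K=np.array(c['intrinsics']);T=np.array(c['extrinsics'])
    z=np.median(d[v-1:v+2,u-1:u+2]); return (T@np.r_[z*np.linalg.solve(K,[u,v,1]),1])[:3]
def tool(dw):
    s=get_state(); return R.from_rotvec(s['tool_rot']).inv().apply(dw)*1000
E
python3 - <<'E'
from h import *
a,_=snap('top','t0'); b,_=snap('side','s0')
cv2.imwrite('pics/both.png',np.vstack([a,b])[:,:,::-1][:, :]) 
s=get_state(); print(s['position'],R.from_rotvec(s['tool_rot']).as_matrix().round(2),s['time'])
E
```

```text
[0.19060033 0.62093049 0.23558188] [[-0.96  0.29 -0.  ]
 [ 0.29  0.96 -0.  ]
 [-0.   -0.   -1.  ]] 0.1
```

View pics/t0.png

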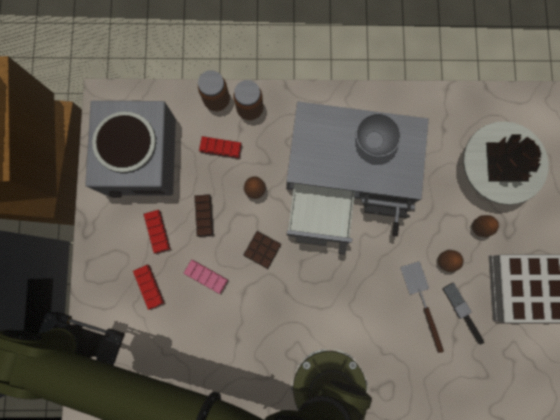

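View pics/s0.png

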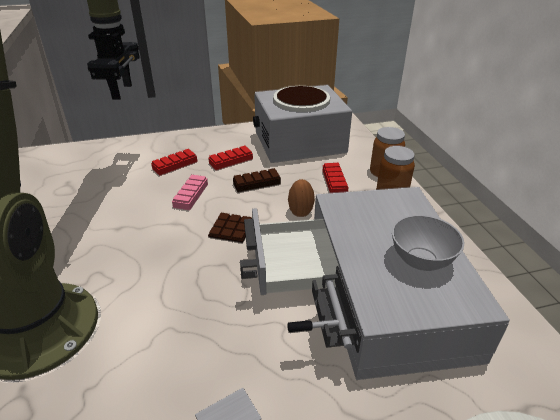

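Candidates in the top view are the dark brown block at (204,215), red bars at (220,147), (156,231) and (148,287), and a pink bar at (206,277). The dark brown one fits the description: dark, single row of five. The tablet is at (262,249), egg_a at (255,187), the drawer is open at (322,212), and the bolt handle is at (396,225). I'll confirm with a crop and measure.

Run:
```python
from h import *
p=cv2.imread('pics/t0.png'); d=np.load('pics/t0.npy')
c1=cv2.resize(p[165:275,180:280],None,fx=4,fy=4.0,interpolation=2); c2=cv2.resize(p[180:260,280:420][:, 50:],None,fx=4.,fy=5.5,interpolation=2)
cv2.imwrite('pics/c.png',np.hstack([c1,c2[:440]]))
hsv=p[165:275,180:280].max(2)
c=camera_params('top');K=np.array(c['intrinsics']);T=np.array(c['extrinsics'])
v,u=np.mgrid[0:420,0:560]; P=np.einsum('ij,jvu->vui',np.linalg.inv(K),np.stack([u,v,np.ones_like(u)]).astype(float))*d[...,None]
P=P@T[:3,:3].T+T[:3,3]; np.save('pics/P.npy',P)
def rect(m,n):
    q=P[m]; r=cv2.minAreaRect((q[:,:2]*1000).astype(np.float32)); print(n,m.sum(),r,'z',np.percentile(q[:,2],[5,50,95]).round(3))
box=lambda a,b,c,e:(u>=a)&(u<b)&(v>=c)&(v<e)
rect(box(188,220,188,242)&(P[...,2]>.02),'block')
rect(box(242,285,228,270)&(P[...,2]>.009),'tablet')
rect(box(240,270,172,203)&(P[...,2]>.02),'egg')
rect(box(280,432,95,205)&(abs(P[...,2]-.125)<.006),'cabtop')
rect(box(284,352,190,245)&(P[...,2]>.08)&(P[...,2]<.118),'front+lip')
rect(box(388,405,205,240)&(P[...,2]>.06),'grip')
rect(box(295,350,192,230)&(abs(P[...,2]-.042)<.008),'floor')
for a in [(396,230),(396,222),(396,212),(322,236),(322,240)]: print(a,P[a[1],a[0]].round(4))
```

```text
block 621 ((439.5623474121094, 312.9893798828125), (357.887939453125, 111.44982147216797), 41.20363998413086) z [0.022 0.028 0.033]
tablet 658 ((408.58807373046875, 188.62899780273438), (125.79507446289062, 88.21702575683594), 61.766780853271484) z [0.01  0.015 0.02 ]
egg 400 ((487.9518737792969, 209.44573974609375), (306.163330078125, 67.4959487915039), 8.599867820739746) z [0.047 0.082 0.1  ]
cabtop 9238 ((707.8082885742188, -83.69660949707031), (400.7477722167969, 252.63983154296875), 82.38935852050781) z [0.12  0.124 0.129]
front+lip 523 ((472.5964050292969, 1.3837432861328125), (127.2641830444336, 228.1490478515625), 32.036468505859375) z [0.1   0.109 0.115]
grip 308 ((415.963134765625, -51.78959655761719), (90.18585968017578, 426.6429138183594), 31.866653442382812) z [0.071 0.093 0.1  ]
floor 2046 ((536.7766723632812, 17.032081604003906), (169.1680908203125, 117.85298919677734), 89.77964782714844) z [0.037 0.041 0.046]
(396, 230) [ 0.47   -0.1947  0.1009]
(396, 222) [ 0.4945 -0.1972  0.0947]
(396, 212) [ 0.5243 -0.1977  0.0966]
(322, 236) [0.4512 0.0254 0.1107]
(322, 240) [0.4397 0.0253 0.1082]
```

View pics/c.png

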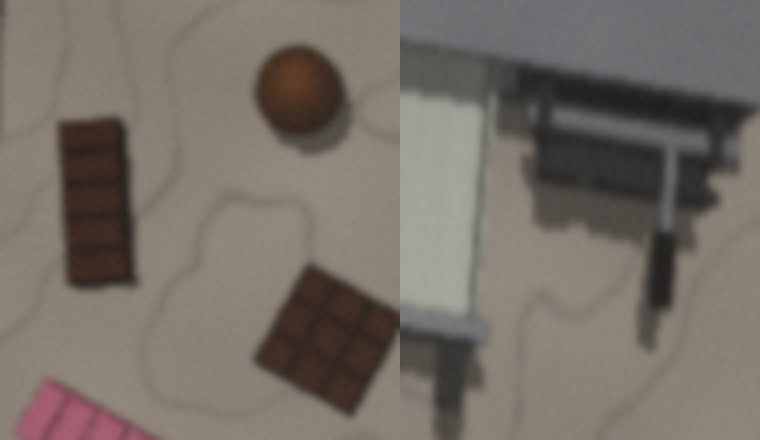

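The crop confirms it: the block is the dark five-segment bar with top corners at crop (58,122), (122,118), (132,284) and (68,287). The egg and tablet are clear of it. Next I'll refine poses with plane intersections.

```bash
cat >> h.py <<'E'
def ray(n,u,v,z):
    c=camera_params(n);K=np.array(c['intrinsics']);T=np.array(c['extrinsics'])
    r=T[:3,:3]@np.linalg.solve(K,[u,v,1]); o=T[:3,3]; return o+r*(z-o[2])/r[2]
E
python3 - <<'E'
from h import *
P=np.load('pics/P.npy'); p=cv2.imread('pics/t0.png'); v,u=np.mgrid[0:420,0:560]
def rect(m,n,z,k=3):
    m=cv2.morphologyEx(m.astype(np.uint8),cv2.MORPH_OPEN,np.ones((k,k)))
    _,l,s,_=cv2.connectedComponentsWithStats(m); i=1+s[1:,4].argmax()
    q=np.array([ray('top',a,b,z)[:2] for b,a in np.argwhere(l==i)])*1000
    r=cv2.minAreaRect(q.astype(np.float32)); print(n,np.round(r[0],1),np.round(r[1],1),round(r[2],1),'mean',q.mean(0).round(1)); return l==i
box=lambda a,b,c,e:(u>=a)&(u<b)&(v>=c)&(v<e)
g=p.max(2)
rect(box(185,225,185,250)&(g<95),'block',.03)
rect(box(240,290,225,275)&(g<95),'tablet',.016)
rect(box(240,270,172,203)&(P[...,2]>.03),'egg',.05)
rect(box(280,440,90,215)&(abs(P[...,2]-.125)<.01),'cab',.125,5)
m=rect(box(284,356,215,248)&(abs(P[...,2]-.113)<.008),'front',.113,3)
print([ray('top',180+a/4,165+b/4,.03).round(4)[:2] for a,b in [(58,122),(122,118),(132,284),(68,287)]])
# grip, crop2: u=330+a/4, v=180+b/5.5
for a,b in [(664,235),(657,305)]: print('grip ends',ray('top',330+(a-400)/4,180+b/5.5,.099).round(4))
for a,b in [(670,145)]: print('bar at rod',ray('top',330+(a-400)/4,180+b/5.5,.095).round(4))
for a,b in [(485,60),(470,315)]: print('floor right edge',ray('top',330+(a-400)/4,180+b/5.5,.042).round(4))
for a,b in [(485,335),(435,335),(465,400)]: print('front r end, lip r',ray('top',330+(a-400)/4,180+b/5.5,.113).round(4))
E
```

```text
block [522.3 384. ] [132.9  54.4] 4.2 mean [521.5 384.1]
tablet [416.9 203.6] [90.4 89.1] 61.0 mean [416.8 203.6]
egg [608.2 226.9] [69.3 65. ] 0.3 mean [607.2 227.8]Traceback (most recent call last):
  File "<stdin>", line 13, in <module>
  File "<stdin>", line 6, in rect
  File "h.py", line 12, in ray
    c=camera_params(n);K=np.array(c['intrinsics']);T=np.array(c['extrinsics'])
ValueError: time passes only in moves, steps and waits
```

Run:
```python
from h import *
p=cv2.imread('pics/t0.png'); cv2.imwrite('pics/c2.png',cv2.resize(p[175:250,280:415],None,fx=5.9,fy=5.9,interpolation=2)[:, :800])
```

```text
(no output)
```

View pics/c2.png

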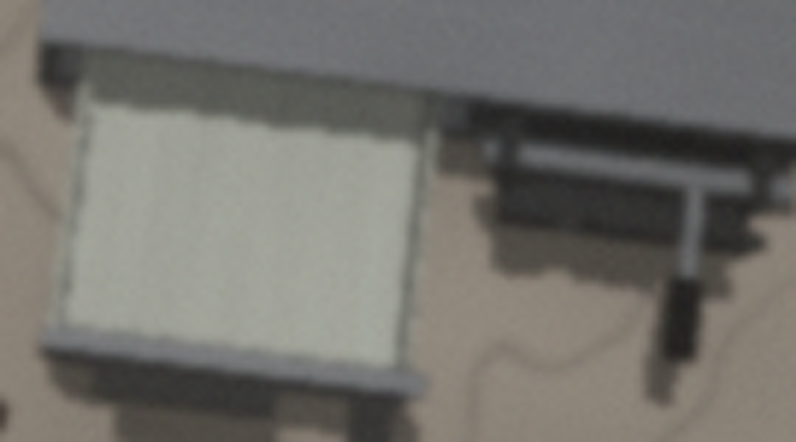

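The crop shows the drawer front top edge from (45,345) to (425,388), the cabinet's front edge from (45,42) to (796,135), the grip from (686,280) to (680,358), and the bar meeting the rod at (694,188). The lip is hidden in dark shading below the front.

```bash
sed -i '/^def ray/,$d' h.py
cat >> h.py <<'E'
import os,pickle
if not os.path.exists('cam.pkl'): pickle.dump({n:camera_params(n) for n in('top','side')},open('cam.pkl','wb'))
CAM=pickle.load(open('cam.pkl','rb'))
def ray(n,u,v,z):
    c=CAM[n];K=np.array(c['intrinsics']);T=np.array(c['extrinsics']); u=np.asarray(u,float);v=np.asarray(v,float)
    r=np.stack([u,v,u*0+1],-1)@np.linalg.inv(K).T@T[:3,:3].T; o=T[:3,3]; return o+r*((z-o[2])/r[...,2])[...,None]
E
python3 - <<'E'
from h import *
P=np.load('pics/P.npy'); v,u=np.mgrid[0:420,0:560]
def rect(m,n,z,k=3):
    m=cv2.morphologyEx(m.astype(np.uint8),cv2.MORPH_OPEN,np.ones((k,k)))
    _,l,s,_=cv2.connectedComponentsWithStats(m); i=1+s[1:,4].argmax(); b,a=np.nonzero(l==i)
    q=ray('top',a,b,z)[:,:2]*1000
    r=cv2.minAreaRect(q.astype(np.float32)); print(n,np.round(r[0],1),np.round(r[1],1),round(r[2],1)); return r
box=lambda a,b,c,e:(u>=a)&(u<b)&(v>=c)&(v<e)
r=rect(box(280,440,90,215)&(abs(P[...,2]-.125)<.012),'cab',.125,5)
f=lambda a,b,z: ray('top',280+(a+.5)/5.9-.5,175+(b+.5)/5.9-.5,z)
A,B=f(45,42,.125),f(796,135,.125); d=A-B; yaw=np.arctan2(-d[0],d[1]); print('yaw',np.degrees(yaw))
c=np.array(r[0])/1000; 
for yw in (yaw,):
    M=np.array([[np.cos(yw),-np.sin(yw)],[np.sin(yw),np.cos(yw)]]); o=c-M@[.125,0]; print('cab origin',o)
    for n,a,b,z in [('frontTL',45,345,.113),('frontTR',425,388,.113),('cabfL',45,42,.125),('cabfR',796,135,.125),('grip near',680,358,.099),('grip far',686,280,.099),('bar',694,188,.098),('floorR',400,368,.042),('floorL',70,328,.06),('rodL',490,152,.095)]:
        w=f(a,b,z); print(n,w.round(3),'cab',(M.T@(w[:2]-o)).round(4))
E
```

```text
cab [707.4 -83. ] [399.  251.3] 82.5
yaw -7.041474319250653
cab origin [ 0.58331254 -0.06764479]
frontTL [0.46  0.127 0.113] cab [-0.1467  0.178 ]
frontTR [ 0.438 -0.061  0.113] cab [-0.1447 -0.0109]
cabfL [0.61  0.127 0.125] cab [0.0022 0.1965]
cabfR [ 0.563 -0.246  0.125] cab [ 0.0022 -0.1796]
grip near [ 0.455 -0.191  0.099] cab [-0.1126 -0.1385]
grip far [ 0.494 -0.196  0.099] cab [-0.0731 -0.138 ]
bar [ 0.541 -0.202  0.098] cab [-0.0258 -0.1382]
floorR [ 0.454 -0.059  0.042] cab [-0.1293 -0.0077]
floorL [0.473 0.113 0.06 ] cab [-0.1316  0.1659]
rodL [ 0.56  -0.099  0.095] cab [-0.0197 -0.0342]
```

```bash
cat >> h.py <<'E'
CY=np.radians(-7.3); CM=np.array([[np.cos(CY),-np.sin(CY)],[np.sin(CY),np.cos(CY)]]); CO=np.array([.5833,-.0676])
def cab(x,y): return CO+CM@[x,y]
def go(xy,z,yaw=None):
    s=get_state(); m=R.from_rotvec(s['tool_rot']).as_matrix(); y0=np.degrees(np.arctan2(m[1,0],m[0,0])); p=np.array(s['position'])
    print('t',round(s['time'],2),'pos',p.round(4),'yaw',round(y0,1),'zdown',m[2,2].round(4),'F',np.round(s['ft_force'],1),'grip',s['grip_width'],s['grip_force'])
    print('j',np.round(s['joint_positions'],2))
    print('shift mm',(m.T@(np.r_[xy,z]-p)*1000).round(1), 'spin',None if yaw is None else round((y0-yaw+180)%360-180,1))
E
python3 -c "
from h import *
go([.523,.386],.12,184)"
```

```text
t 0.1 pos [0.1906 0.6209 0.2356] yaw 162.9 zdown -1.0 F [0.5 0.7 0.4] grip 0.9960974286732664 0.0
j [-1.26  0.32 -0.07  1.45  0.02  1.37 -0.06]
shift mm [-386.7 -126.9  115.8] spin -21.1
```

>>> {"fn": "arm_command", "kwargs": {"motion": [[87,-38,-12,0,-4],[87,-76,-25,0,-8],[87,-114,-37,0,-12],[87,-152,-50,0,-16],[87,-190,-62,0,-21]], "newtons": 25}}

```text
time: 0.52
position: [0.3554, 0.5048, 0.2362]
tool_rot: [0.114, -3.139, 0.001]
ft_force: [-0.1, 0.2, -1.1]
grip_width: 1.0
grip_force: 0.0
```

```bash
python3 -c "
from h import *
go([.523,.386],.12,184)"
```

```text
t 0.52 pos [0.3554 0.5048 0.2362] yaw -175.8 zdown -1.0 F [-0.1  0.2 -1.1] grip 1.0001658965534026 0.0
j [-0.99  0.25 -0.01  1.54  0.    1.35  0.64]
shift mm [-158.6 -130.5  116.2] spin 0.2
```

>>> {"fn": "arm_command", "kwargs": {"motion": [[87,-30,-25,10,0],[87,-60,-50,30,0],[87,-90,-75,55,0],[87,-125,-103,85,0],[87,-158,-130,116,0]]}}

```text
time: 0.93
position: [0.502, 0.4003, 0.1372]
tool_rot: [-0.107, 3.139, 0.0]
ft_force: [1.3, 0.7, -0.1]
grip_width: 0.995
grip_force: 0.0
```

>>> {"fn": "arm_command", "kwargs": {"motion": [[87,0,0,0,0],[87,0,0,0,0]]}}

```text
time: 1.1
position: [0.5018, 0.3979, 0.1353]
tool_rot: [0.099, -3.137, 0.007]
ft_force: [-1.0, 1.1, 0.5]
grip_width: 1.001
grip_force: 0.0
```

```bash
python3 -c "
from h import *
go([.523,.386],.033,184)
p,d=snap('top','t1'); cv2.imwrite('pics/t1c.png',cv2.resize(p[130:280,130:290,::-1],None,fx=4,fy=4))"
```

```text
t 1.1 pos [0.5018 0.3979 0.1353] yaw -176.4 zdown -1.0 F [-1.   1.1  0.5] grip 1.0008198380532294 0.0
j [-0.78  0.37  0.08  1.6  -0.03  1.18  0.94]
shift mm [-20.7 -12.8 102.3] spin -0.4
```

View pics/t1c.png

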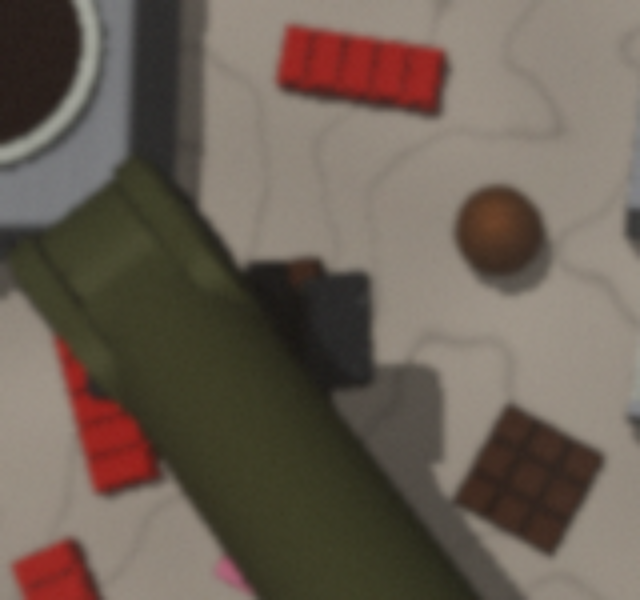

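The picture shows the gripper body just short of the block at (300,320), well clear of the egg at (500,230). I'll centre it and go down.

>>> {"fn": "arm_command", "kwargs": {"motion": [[87,-21,-13,10,0],[87,-21,-13,40,0],[87,-21,-13,70,0],[87,-21,-13,95,0],[87,-21,-13,102,0]]}}

```text
time: 1.57
position: [0.5187, 0.3907, 0.0324]
tool_rot: [0.112, -3.134, 0.004]
ft_force: [-1.3, -0.4, -0.4]
grip_width: 1.001
grip_force: 0.0
```

>>> {"fn": "arm_command", "kwargs": {"motion": [[87,0,0,0,0],[87,0,0,0,0]]}}

```text
time: 1.73
position: [0.5223, 0.392, 0.0375]
tool_rot: [-0.111, 3.139, 0.002]
ft_force: [-0.1, 0.4, 0.3]
grip_width: 1.002
grip_force: 0.0
```

```bash
python3 -c "
from h import *
go([.523,.386],.033,184)"
```

```text
t 1.73 pos [0.5223 0.392  0.0375] yaw -176.0 zdown -1.0 F [-0.1  0.4  0.3] grip 1.0020233387900634 0.0
j [-0.75  0.48  0.08  1.65 -0.05  1.01  0.99]
shift mm [-0.3 -6.   4.5] spin 0.0
```

>>> {"fn": "arm_command", "kwargs": {"motion": [[87,0,-6,3,0],[40,0,-6,3,0],[40,0,-6,3,0],[40,0,-6,3,0],[40,0,-6,3,0]]}}

```text
time: 2.15
position: [0.5232, 0.3845, 0.0339]
tool_rot: [-0.108, 3.139, 0.001]
ft_force: [0.6, -0.1, -0.3]
grip_width: 0.782
grip_force: 0.0
```

>>> {"fn": "arm_command", "kwargs": {"motion": [[40,0,0,0,0],[40,0,0,0,0],[40,0,0,0,0],[40,0,0,0,0]]}}

```text
time: 2.48
position: [0.5229, 0.3852, 0.0334]
tool_rot: [-0.109, 3.139, 0.002]
ft_force: [-0.2, 1.4, 0.7]
grip_width: 0.571
grip_force: 25.0
```

```bash
python3 -c "
from h import *
for i in range(1): go([.523,.386],.033,184)"
```

```text
t 2.48 pos [0.5229 0.3852 0.0334] yaw -176.0 zdown -1.0 F [-0.2  1.4  0.7] grip 0.5714078344770415 24.994496405124664
j [-0.74  0.48  0.09  1.66 -0.05  1.    1.  ]
shift mm [-0.2  0.8  0.4] spin -0.0
```

>>> {"fn": "arm_command", "kwargs": {"motion": [[40,0,0,-15,0],[40,0,0,-45,0],[40,0,0,-80,0],[40,0,0,-115,0],[40,0,0,-150,0]]}}

```text
time: 2.9
position: [0.5222, 0.3831, 0.1833]
tool_rot: [0.107, -3.138, 0.004]
ft_force: [0.6, -0.1, -2.8]
grip_width: 0.573
grip_force: 25.0
```

```bash
python3 -c "
from h import *
print(cab(-.07,.083)); go(cab(-.07,.083),.19,82.7)"
```

```text
[0.52441375 0.02362176]
t 2.9 pos [0.5222 0.3831 0.1833] yaw -176.1 zdown -1.0 F [ 0.6 -0.1 -2.8] grip 0.5726405545882065 24.99302387237549
j [-0.75  0.34  0.1   1.53 -0.03  1.27  0.99]
shift mm [  22.4 -358.8   -5.9] spin 101.2
```

>>> {"fn": "arm_command", "kwargs": {"motion": [[40,1,-15,-3,5],[40,3,-45,-6,12],[40,5,-80,-6,19],[40,7,-115,-6,26],[40,9,-150,-6,33]]}}

```text
time: 3.32
position: [0.5233, 0.2317, 0.1881]
tool_rot: [-0.797, -3.038, 0.003]
ft_force: [0.6, -0.2, -0.7]
grip_width: 0.566
grip_force: 25.0
```

```bash
python3 -c "
from h import *
go(cab(-.07,.083),.19,82.7)"
```

```text
t 3.32 pos [0.5233 0.2317 0.1881] yaw 150.6 zdown -1.0 F [ 0.6 -0.2 -0.7] grip 0.5660487805913836 24.98491197824478
j [-0.67  0.19  0.24  1.72 -0.04  1.24  0.63]
shift mm [-103.1 -180.8   -1.6] spin 67.9
```

>>> {"fn": "arm_command", "kwargs": {"motion": [[40,-20,-35,0,7],[40,-38,-66,0,14],[40,-56,-98,0,21],[40,-73,-128,0,28],[40,-88,-155,0,35]]}}

```text
time: 3.73
position: [0.5247, 0.0525, 0.1883]
tool_rot: [-1.676, -2.656, 0.003]
ft_force: [0.3, 0.2, -2.6]
grip_width: 0.573
grip_force: 25.0
```

```bash
python3 -c "
from h import *
go(cab(-.07,.083),.19,82.7)"
```

```text
t 3.73 pos [0.5247 0.0525 0.1883] yaw 115.5 zdown -1.0 F [ 0.3  0.2 -2.6] grip 0.5731970701641987 24.98500496149063
j [-0.53  0.09  0.4   1.83 -0.04  1.23  0.33]
shift mm [-25.9 -12.7  -1.6] spin 32.8
```

>>> {"fn": "arm_command", "kwargs": {"motion": [[40,-8,-4,0,7],[40,-16,-8,0,14],[40,-24,-12,0,21],[40,-26,-13,0,28],[40,-26,-13,0,33]]}}

```text
time: 4.15
position: [0.5246, 0.0248, 0.1882]
tool_rot: [-2.362, -2.07, 0.003]
ft_force: [0.1, -0.2, -1.9]
grip_width: 0.573
grip_force: 25.0
```

>>> {"fn": "arm_command", "kwargs": {"motion": [[40,0,0,0,0],[40,0,0,0,0]]}}

```text
time: 4.32
position: [0.5249, 0.0265, 0.1884]
tool_rot: [-2.351, -2.083, 0.002]
ft_force: [-0.2, -0.0, -2.3]
grip_width: 0.571
grip_force: 25.0
```

```bash
python3 -c "
from h import *
go(cab(-.07,.083),.076,82.7)
snap('side','s1')"
```

```text
t 4.32 pos [0.5249 0.0265 0.1884] yaw 83.1 zdown -1.0 F [-0.2 -0.  -2.3] grip 0.5705058217828437 24.993456602096558
j [-0.53  0.09  0.45  1.84 -0.04  1.23 -0.18]
shift mm [ -2.8   0.  112.4] spin 0.4
```

View pics/s1.png

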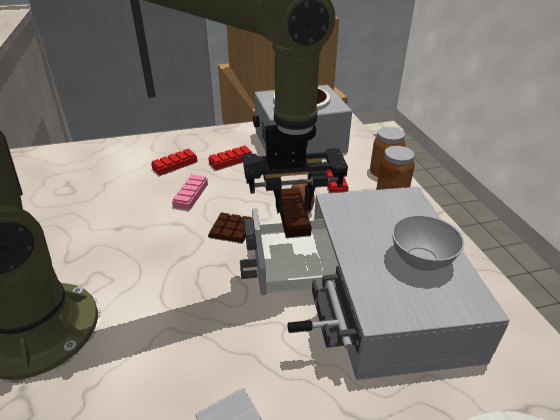

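The picture shows the block held level at (293,212) over the drawer, across it, clear of the drawer front and the cabinet. Lowering.

>>> {"fn": "arm_command", "kwargs": {"motion": [[40,-2,0,25,0],[40,-2,0,55,0],[40,-2,0,80,0],[40,-2,0,96,0],[40,-2,0,106,0]]}}

```text
time: 4.78
position: [0.5235, 0.0247, 0.0806]
tool_rot: [-2.35, -2.082, 0.005]
ft_force: [-0.3, -0.5, -2.3]
grip_width: 0.569
grip_force: 25.0
```

>>> {"fn": "arm_command", "kwargs": {"motion": [[40,0,0,1,0],[40,0,0,3,0]]}}

```text
time: 4.95
position: [0.5256, 0.0248, 0.0803]
tool_rot: [2.353, 2.081, 0.0]
ft_force: [0.0, -0.1, -1.7]
grip_width: 0.572
grip_force: 25.0
```

```bash
python3 -c "
from h import *
go(cab(-.07,.083),.076,82.7)"
```

```text
t 4.95 pos [0.5256 0.0248 0.0803] yaw 83.0 zdown -1.0 F [ 0.  -0.1 -1.7] grip 0.5719093115495545 24.993241131305695
j [-0.5   0.2   0.45  1.95 -0.1   1.01 -0.13]
shift mm [-1.3 -1.   4.3] spin 0.3
```

Not in contact yet, so I'll go down in small steps.

>>> {"fn": "arm_command", "kwargs": {"motion": [[40,0,0,1,0],[40,0,0,2,0],[40,0,0,3,0],[40,0,0,3,0]]}}

```text
time: 5.28
position: [0.5257, 0.0248, 0.0776]
tool_rot: [2.354, 2.08, 0.002]
ft_force: [-0.1, -0.2, -2.7]
grip_width: 0.571
grip_force: 25.0
```

>>> {"fn": "arm_command", "kwargs": {"motion": [[40,0,0,1,0],[40,0,0,1.5,0],[40,0,0,2,0],[40,0,0,2,0]]}}

```text
time: 5.62
position: [0.5254, 0.0247, 0.0754]
tool_rot: [2.354, 2.08, 0.001]
ft_force: [-1.4, 0.1, 0.8]
grip_width: 0.569
grip_force: 25.0
```

Contact is made: the force went from -2.5 to +0.8 N. Releasing.

>>> {"fn": "arm_command", "kwargs": {"motion": [[54,0,0,0,0],[60,0,0,0,0],[68,0,0,0,0],[68,0,0,0,0],[68,0,0,0,0]]}}

```text
time: 6.03
position: [0.5254, 0.0247, 0.0752]
tool_rot: [2.354, 2.08, 0.001]
ft_force: [-1.3, 0.1, -0.6]
grip_width: 0.763
grip_force: 0.0
```

>>> {"fn": "arm_command", "kwargs": {"motion": [[68,0,0,-10,0],[68,0,0,-35,0],[68,0,0,-65,0],[68,0,0,-95,0],[68,0,0,-110,0]]}}

```text
time: 6.45
position: [0.5271, 0.0246, 0.1896]
tool_rot: [2.352, 2.078, 0.008]
ft_force: [-0.1, -0.4, -0.1]
grip_width: 0.781
grip_force: 0.0
```

```bash
python3 -c "
from h import *
print(cab(-.147-.012,.153)); go(cab(-.159-.025,.153),.13,82.7)
snap('side','s2'); p=cv2.imread('pics/s2.png'); cv2.imwrite('pics/s2c.png',cv2.resize(p[170:370,220:400],None,fx=3,fy=3))"
```

```text
[0.44502967 0.10436312]
t 6.45 pos [0.5271 0.0246 0.1896] yaw 82.9 zdown -1.0 F [-0.1 -0.4 -0.1] grip 0.7805869345605856 0.0
j [-0.53  0.08  0.46  1.84 -0.04  1.22 -0.18]
shift mm [  69.  -116.6   59.1] spin 0.2
```

View pics/s2c.png

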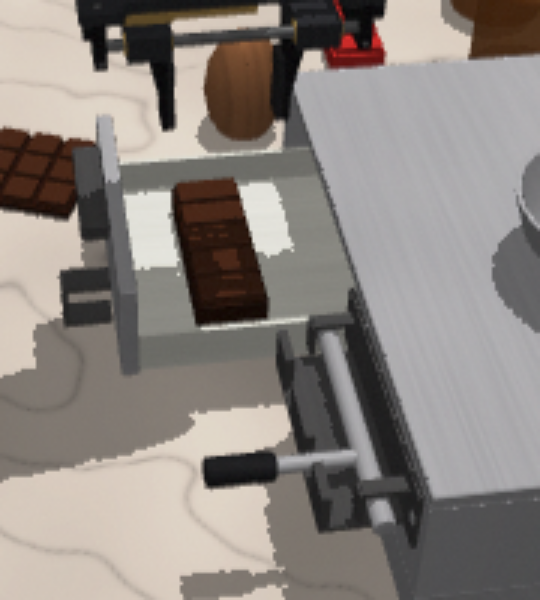

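The picture shows the block flat at (220,250) in the drawer. The lip at (90,195) and the keeper at (85,295) stand out from the front. I'll push on the bare left end of the front, where the reach is better than at the lip.

>>> {"fn": "arm_command", "kwargs": {"motion": [[0,12,-20,0,7],[0,26,-45,0,14],[0,42,-72,0,21],[0,58,-98,0,28],[0,69,-117,0,35]]}}

```text
time: 6.92
position: [0.4159, 0.1087, 0.1853]
tool_rot: [-2.869, -1.28, -0.0]
ft_force: [0.1, 0.3, 0.9]
grip_width: 0.488
grip_force: 0.0
```

>>> {"fn": "arm_command", "kwargs": {"motion": [[0,0,0,0,7],[0,0,0,0,14],[0,0,0,0,21],[0,0,0,0,28],[0,0,0,0,35]]}}

```text
time: 7.33
position: [0.4176, 0.1075, 0.1854]
tool_rot: [-3.121, -0.356, -0.001]
ft_force: [0.4, 0.4, -0.8]
grip_width: 0.108
grip_force: 0.0
```

>>> {"fn": "arm_command", "kwargs": {"motion": [[0,0,0,0,7],[0,0,0,0,14],[0,0,0,0,20],[0,0,0,0,20],[0,0,0,0,20]]}}

```text
time: 7.75
position: [0.4177, 0.1074, 0.1853]
tool_rot: [-3.136, 0.177, -0.0]
ft_force: [0.2, 0.2, 0.2]
grip_width: 0.011
grip_force: 0.0
```

```bash
python3 -c "
from h import *
go(cab(-.184,.153),.09,-7.3)"
```

```text
t 7.75 pos [0.4177 0.1074 0.1853] yaw -6.5 zdown -1.0 F [0.2 0.2 0.2] grip 0.011102642707483214 0.0
j [-0.58 -0.13  0.25  2.04  0.03  1.23 -2.03]
shift mm [ 2.5 -0.4 95.3] spin 0.8
```

>>> {"fn": "arm_command", "kwargs": {"motion": [[0,1,0,25,0.8],[0,1,0,55,0.8],[0,1,0,80,0.8],[0,1,0,95,0.8],[0,1,0,95,0.8]]}}

```text
time: 8.17
position: [0.4159, 0.1065, 0.087]
tool_rot: [3.132, -0.199, -0.009]
ft_force: [-0.6, 0.1, 0.4]
grip_width: 0.001
grip_force: 0.0
```

>>> {"fn": "arm_command", "kwargs": {"motion": [[0,10,0,0,0],[0,20,0,0,0],[0,28,0,0,0],[0,36,0,0,0],[0,44,0,0,0]]}}

```text
time: 8.58
position: [0.4641, 0.1018, 0.0911]
tool_rot: [-3.134, 0.203, -0.003]
ft_force: [-2.8, 0.5, 1.8]
grip_width: 0.005
grip_force: 1.3
```

```bash
python3 -c "
from h import *
go(cab(-.03,.153),.09,-7.3)"
```

```text
t 8.58 pos [0.4641 0.1018 0.0911] yaw -7.4 zdown -1.0 F [-2.8  0.5  1.8] grip 0.004609353116228088 1.3011803571134806
j [-0.56  0.07  0.29  2.05 -0.03  1.01 -1.95]
shift mm [109.8  -0.4   1.2] spin -0.1
```

Pushing at about 2.8 N, as described. I'll continue at a moderate speed.

>>> {"fn": "arm_command", "kwargs": {"motion": [[0,10,0,0,0],[0,22,0,0,0],[0,34,0,0,0],[0,46,0,0,0],[0,58,0,0,0]]}}

```text
time: 9.0
position: [0.5215, 0.0943, 0.0907]
tool_rot: [-3.135, 0.203, -0.002]
ft_force: [-2.5, 0.1, 3.3]
grip_width: 0.008
grip_force: 1.4
```

>>> {"fn": "arm_command", "kwargs": {"motion": [[0,9,0,0,0],[0,17,0,0,0],[0,25,0,0,0],[0,31,0,0,0],[0,36,0,0,0]]}}

```text
time: 9.42
position: [0.5562, 0.0896, 0.0901]
tool_rot: [-3.135, 0.203, -0.0]
ft_force: [-1.8, -0.0, 1.7]
grip_width: 0.007
grip_force: 1.2
```

```bash
python3 -c "
from h import *
go(cab(-.03,.153),.09,-7.3)"
```

```text
t 9.42 pos [0.5562 0.0896 0.0901] yaw -7.4 zdown -1.0 F [-1.8 -0.   1.7] grip 0.0067651922538711695 1.1770499590784311
j [-0.49  0.26  0.32  1.85 -0.1   1.04 -1.83]
shift mm [16.9 -0.6  0.1] spin -0.1
```

Now I'll advance until a firm stop.

>>> {"fn": "arm_command", "kwargs": {"motion": [[0,3,0,0,0],[0,7,0,0,0],[0,11,0,0,0],[0,15,0,0,0],[0,18,0,0,0]]}}

```text
time: 9.83
position: [0.5737, 0.0872, 0.09]
tool_rot: [-3.135, 0.203, -0.0]
ft_force: [-2.5, 0.5, 1.1]
grip_width: 0.006
grip_force: 1.1
```

>>> {"fn": "arm_command", "kwargs": {"motion": [[0,2,0,0,0],[0,4,0,0,0],[0,6,0,0,0],[0,8,0,0,0]]}}

```text
time: 10.17
position: [0.5746, 0.0872, 0.0897]
tool_rot: [3.135, -0.203, -0.025]
ft_force: [-25.5, 1.6, 19.2]
grip_width: 0.003
grip_force: 12.8
```

Firm stop at 25 N, so the drawer is shut. Backing off, then over to the bolt grip.

>>> {"fn": "arm_command", "kwargs": {"motion": [[0,-15,0,0,0],[0,-35,0,0,0],[20,-50,0,-20,0],[50,-50,0,-50,0],[50,-50,0,-85,0]]}}

```text
time: 10.58
position: [0.5302, 0.0924, 0.1746]
tool_rot: [3.134, -0.203, -0.003]
ft_force: [1.9, 0.7, 0.3]
grip_width: 0.152
grip_force: 0.0
```

```bash
python3 -c "
from h import *
print(cab(-.093,-.138)); go(cab(-.093,-.138),.17,-7.3)
snap('top','t3'); p=cv2.imread('pics/t3.png'); cv2.imwrite('pics/t3c.png',cv2.resize(p[150:250,280:440],None,fx=5,fy=5,interpolation=2))"
```

```text
[ 0.4735189  -0.19266442]
t 10.58 pos [0.5302 0.0924 0.1746] yaw -7.4 zdown -1.0 F [1.9 0.7 0.3] grip 0.1517976161755666 0.0
j [-0.52  0.13  0.33  1.82 -0.04  1.2  -1.88]
shift mm [-19.5 290.    5. ] spin -0.1
```

View pics/t3c.png

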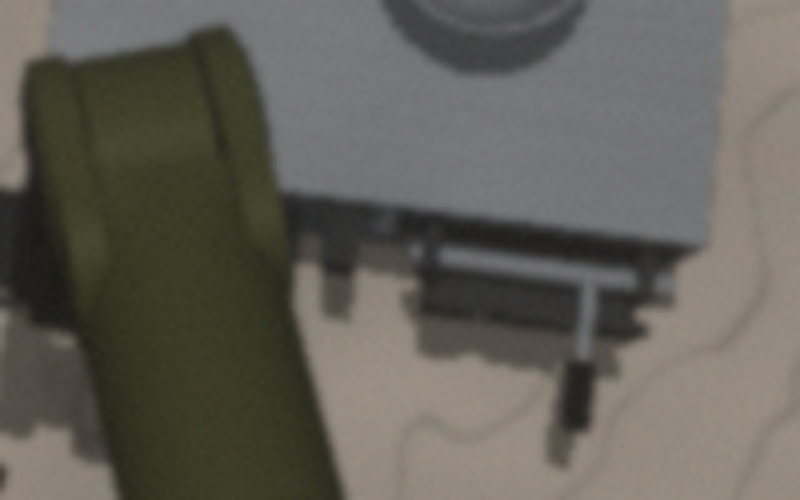

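The picture shows the drawer shut against the unit and the grip at crop (577,397), unmoved. Moving over it.

>>> {"fn": "arm_command", "kwargs": {"motion": [[50,-2,35,0,0],[50,-5,75,0,0],[50,-8,115,0,0],[50,-11,155,0,0],[50,-14,195,0,0]]}}

```text
time: 11.05
position: [0.4928, -0.1011, 0.1755]
tool_rot: [3.135, -0.203, 0.005]
ft_force: [2.2, -0.0, 1.0]
grip_width: 0.54
grip_force: 0.0
```

>>> {"fn": "arm_command", "kwargs": {"motion": [[50,-2,35,0,0],[50,-5,70,0,0],[50,-5,95,0,0],[50,-5,95,0,0]]}}

```text
time: 11.38
position: [0.4741, -0.1999, 0.1758]
tool_rot: [3.13, -0.218, 0.004]
ft_force: [0.4, -0.3, 0.9]
grip_width: 0.571
grip_force: 0.0
```

```bash
python3 -c "
from h import *
print(ray('top',395.0,228.9,.099)); go(cab(-.093,-.138),.085,-7.3)"
```

```text
[ 0.47344775 -0.19240122  0.099     ]
t 11.38 pos [ 0.4741 -0.1999  0.1758] yaw -8.0 zdown -1.0 F [ 0.4 -0.3  0.9] grip 0.571199106686619 0.0
j [-0.21  0.07  0.59  1.89 -0.04  1.2  -1.33]
shift mm [-1.9 -7.5 90.8] spin -0.7
```

>>> {"fn": "arm_command", "kwargs": {"motion": [[50,-1,-5,15,0],[50,-1,-5,40,0],[50,-1,-5,50,0],[50,-1,-5,50,0],[50,-1,-5,50,0]]}}

```text
time: 11.8
position: [0.4751, -0.1874, 0.125]
tool_rot: [3.135, -0.203, -0.001]
ft_force: [0.9, -0.4, -0.0]
grip_width: 0.578
grip_force: 0.0
```

```bash
python3 -c "
from h import *
go(cab(-.093,-.138),.085,-7.3)"
```

```text
t 11.8 pos [ 0.4751 -0.1874  0.125 ] yaw -7.4 zdown -1.0 F [ 0.9 -0.4 -0. ] grip 0.5779446400939211 0.0
j [-0.22  0.12  0.58  1.95 -0.07  1.1  -1.31]
shift mm [-0.9  5.4 40. ] spin -0.1
```

>>> {"fn": "arm_command", "kwargs": {"motion": [[50,-1,5,10,0],[50,-1,5,30,0],[50,-1,5,40,0],[50,-1,5,40,0],[50,-1,5,40,0]]}}

```text
time: 12.22
position: [0.4732, -0.1923, 0.0849]
tool_rot: [3.135, -0.204, -0.001]
ft_force: [-0.5, -0.1, -0.4]
grip_width: 0.574
grip_force: 0.0
```

>>> {"fn": "arm_command", "kwargs": {"motion": [[10,0,0,0,0],[10,0,0,0,0],[10,0,0,0,0],[10,0,0,0,0],[10,0,0,0,0]], "newtons": 10}}

```text
time: 12.63
position: [0.4737, -0.1922, 0.0855]
tool_rot: [-3.135, 0.203, -0.001]
ft_force: [-0.4, 0.3, -0.1]
grip_width: 0.284
grip_force: 0.0
```

```bash
python3 -c "
from h import *
go(cab(-.093,-.138),.085,-7.3)"
```

```text
t 12.63 pos [ 0.4737 -0.1922  0.0855] yaw -7.4 zdown -1.0 F [-0.4  0.3 -0.1] grip 0.28404854702317195 0.0
j [-0.2   0.17  0.58  1.99 -0.11  1.01 -1.27]
shift mm [-0.1  0.5  0.5] spin -0.1
```

>>> {"fn": "arm_command", "kwargs": {"motion": [[10,0,0,0,0],[10,0,0,0,0],[10,0,0,0,0]]}}

```text
time: 12.88
position: [0.4736, -0.1924, 0.0853]
tool_rot: [3.135, -0.204, 0.001]
ft_force: [-0.2, -2.0, 1.5]
grip_width: 0.201
grip_force: 10.0
```

>>> {"fn": "arm_command", "kwargs": {"motion": [[10,0.5,0,-7,0],[10,1.5,0,-14.5,0],[10,3.3,0,-21.5,0],[10,6,0,-28.5,0],[10,9,0,-35,0]]}}

```text
time: 13.3
position: [0.482, -0.1933, 0.1208]
tool_rot: [-3.135, 0.204, 0.002]
ft_force: [-0.2, -0.1, -1.5]
grip_width: 0.202
grip_force: 10.0
```

```bash
python3 -c "
from h import *
go(cab(-.093+.0335,-.138),.085+.0614,-7.3)"
```

```text
t 13.3 pos [ 0.482  -0.1933  0.1208] yaw -7.4 zdown -1.0 F [-0.2 -0.1 -1.5] grip 0.20223310927989993 10.001044222153723
j [-0.2   0.15  0.58  1.93 -0.09  1.09 -1.29]
shift mm [ 25.    0.4 -25.7] spin -0.1
```

>>> {"fn": "arm_command", "kwargs": {"motion": [[10,3.7,0,-6,0],[10,8,0,-12,0],[10,13,0,-17.5,0],[10,18.5,0,-22,0],[10,24.5,0,-26.5,0]]}}

```text
time: 13.72
position: [0.507, -0.1966, 0.1471]
tool_rot: [-3.135, 0.204, 0.0]
ft_force: [-1.6, -1.0, -1.4]
grip_width: 0.202
grip_force: 10.0
```

```bash
python3 -c "
from h import *
go(cab(-.093+.0335,-.138),.085+.0614,-7.3)
snap('side','s4'); p=cv2.imread('pics/s4.png'); cv2.imwrite('pics/s4c.png',cv2.resize(p[190:380,230:430],None,fx=3,fy=3))"
```

```text
t 13.72 pos [ 0.507  -0.1966  0.1471] yaw -7.4 zdown -1.0 F [-1.6 -1.  -1.4] grip 0.20195486006779312 10.000736257061362
j [-0.2   0.17  0.58  1.85 -0.1   1.15 -1.29]
shift mm [-0.2  0.4  0.7] spin -0.1
```

View pics/s4c.png

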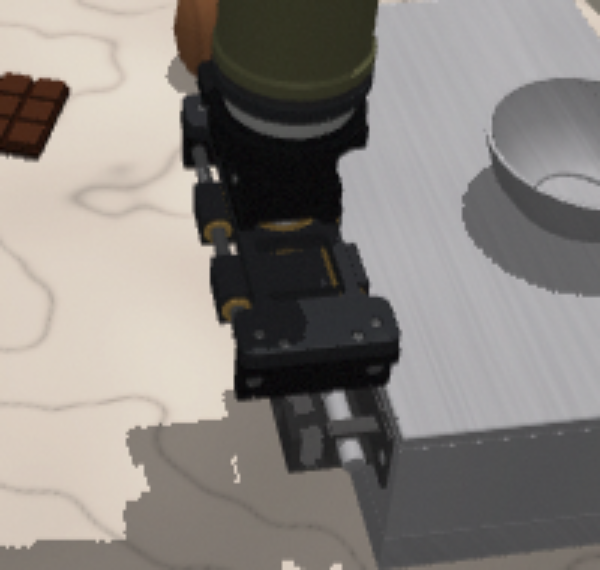

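The picture shows the handle up inside the fingers, with the right notch at (315,440) empty. Sliding left: +60 mm along cabinet y is tool -y.

>>> {"fn": "arm_command", "kwargs": {"motion": [[10,0,-6,0,0],[10,0,-15,0,0],[10,0,-25,0,0],[10,0,-35,0,0],[10,0,-44,0,0]]}}

```text
time: 14.18
position: [0.5127, -0.151, 0.1466]
tool_rot: [-3.135, 0.201, -0.001]
ft_force: [-0.4, -1.2, 2.4]
grip_width: 0.202
grip_force: 10.0
```

>>> {"fn": "arm_command", "kwargs": {"motion": [[10,0,-6,0,0],[10,0,-11,0,0],[10,0,-15,0,0],[10,0,-16,0,0],[10,0,-16,0,0]]}}

```text
time: 14.6
position: [0.5145, -0.1362, 0.1465]
tool_rot: [-3.134, 0.202, -0.0]
ft_force: [-0.4, 1.4, 2.2]
grip_width: 0.201
grip_force: 10.0
```

```bash
python3 -c "
from h import *
go(cab(-.093+.0335,-.078),.085+.0614,-7.3)"
```

```text
t 14.6 pos [ 0.5145 -0.1362  0.1465] yaw -7.4 zdown -1.0 F [-0.4  1.4  2.2] grip 0.2012038092388099 9.998935111798346
j [-0.28  0.14  0.53  1.88 -0.08  1.14 -1.42]
shift mm [0.1 1.3 0.1] spin -0.1
```

>>> {"fn": "arm_command", "kwargs": {"motion": [[10,-6,0,4,0],[10,-11.5,0,9,0],[10,-16.5,0,14.5,0],[10,-21,0,20,0],[10,-24.5,0,26.5,0]]}}

```text
time: 15.02
position: [0.4894, -0.1337, 0.1193]
tool_rot: [-3.135, 0.204, -0.0]
ft_force: [1.2, 0.5, -0.6]
grip_width: 0.2
grip_force: 10.0
```

>>> {"fn": "arm_command", "kwargs": {"motion": [[10,-3,0,6.5,0],[10,-6,0,13.5,0],[10,-7.5,0,20.5,0],[10,-8.6,0,28,0],[10,-9,0,34.5,0]]}}

```text
time: 15.43
position: [0.481, -0.1327, 0.085]
tool_rot: [-3.135, 0.203, 0.0]
ft_force: [-0.9, 1.5, 13.1]
grip_width: 0.205
grip_force: 10.0
```

```bash
python3 -c "
from h import *
go(cab(-.093,-.078),.085,-7.3)"
```

```text
t 15.43 pos [ 0.481  -0.1327  0.085 ] yaw -7.4 zdown -1.0 F [-0.9  1.5 13.1] grip 0.2046138218677578 10.000845193862915
j [-0.28  0.14  0.53  2.01 -0.09  1.01 -1.41]
shift mm [0.3 0.5 0. ] spin -0.1
```

The handle is seated at its starting height, and the 13 N upward force is the stop. Releasing and retreating.

>>> {"fn": "arm_command", "kwargs": {"motion": [[35,0,0,0,0],[40,0,0,0,0],[40,0,0,0,0],[40,0,0,0,0],[40,0,0,0,0]]}}

```text
time: 15.85
position: [0.481, -0.1328, 0.0856]
tool_rot: [3.135, -0.204, -0.0]
ft_force: [0.6, -0.6, -0.3]
grip_width: 0.435
grip_force: 0.0
```

>>> {"fn": "arm_command", "kwargs": {"motion": [[40,0,0,-15,0],[40,0,0,-45,0],[40,0,0,-80,0],[40,0,20,-110,0],[40,0,60,-120,0]]}}

```text
time: 16.27
position: [0.4771, -0.1884, 0.2102]
tool_rot: [-3.134, 0.189, -0.012]
ft_force: [2.0, -0.9, -0.1]
grip_width: 0.46
grip_force: 0.0
```

>>> {"fn": "arm_command", "kwargs": {"motion": [[40,0,40,0,0],[40,0,80,0,0],[40,0,120,0,0],[40,0,120,0,0],[40,0,120,0,0]]}}

```text
time: 16.68
position: [0.4564, -0.3141, 0.2056]
tool_rot: [3.133, -0.213, -0.001]
ft_force: [-0.4, 0.7, 0.3]
grip_width: 0.46
grip_force: 0.0
```

```bash
python3 -c "
from h import *
go(cab(-.093,-.078),.085,-7.3)
a,d=snap('top','t5'); b,_=snap('side','s5')
cv2.imwrite('pics/f.png',np.hstack([cv2.resize(a[150:250,290:420,::-1],(390,400)),cv2.resize(b[190:380,210:400,::-1],(400,400))]))"
```

```text
t 16.68 pos [ 0.4564 -0.3141  0.2056] yaw -7.8 zdown -1.0 F [-0.4  0.7  0.3] grip 0.46023588351876954 0.0
j [-0.09  0.15  0.71  1.76 -0.1   1.27 -1.06]
shift mm [ 1.000e-01 -1.828e+02  1.204e+02] spin -0.5
```

View pics/f.png

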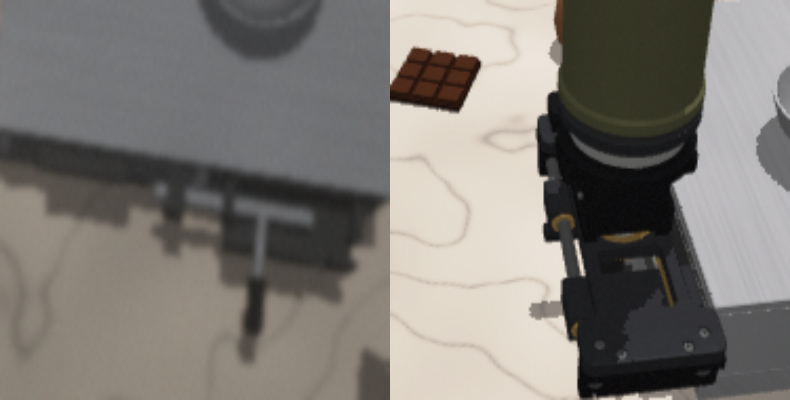

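The top half shows the handle lying level at (255,305) and the rod tip past the keeper at (165,190). I'll check its position, then hand in.

```bash
python3 -c "
from h import *
d=np.load('pics/t5.npy')
w=ray('top',375,226,.099); print(w,CM.T@(w[:2]-CO))
K=CAM['top']; print(np.median(d[223:229,374:377]), np.median(np.load('pics/t0.npy')[226:232,395:397]))
print(close_job())"
```

```text
[ 0.48200274 -0.13326478  0.099     ] [-0.09213252 -0.07800383]
1.3400112 1.3375862
the job is handed in; nothing more can be done
None
```

The block lies flat in the shut drawer, and the bolt is through the keeper with its handle down in the left notch. The last camera check put the handle about 60 mm from its start, as needed. The job was handed in at about 17 s of the 69 s; it returned no verdict.

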